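# Switch on the bench suction unit under its flip-up guard

### The job

Switch on the white bench unit: with your fingertips alone, lift the black hinged guard on its front deck up by its lip and tip it back out of the way, then push the toggle beneath it fully over towards the hinge. Finally nudge the guard forward from behind so that it drops shut over the toggle. Work gently, pinch nothing, and leave the jar, carton, cup and screwdriver around it where they are.

Things in the scene. Friction and masses are not known exactly. Their poses are not given: they have to be found in the camera images.
- console: White bench suction unit, fixed to the bench, 161 mm deep (own x), 200 mm wide (own y). Origin: centre of its underside on the bench top; own x points from front to rear, z up. It stands sideways to the robot, own x towards world +y within 0.4 rad. Front deck 60 mm high from own x = -80 to +10 mm, rear housing 85 mm high. Guarded switch at own y = 0; dial and lamp at own y = +/-75 mm do nothing.
- guard_hinge (a point): Centre of the guard's hinge line (along the console's own y), at console own x = -34.5 mm, 106 mm above the bench, 46 mm above the deck. Does not move. Two fixed aluminium hinge brackets stand beside it at own y = +/-37 mm. Its axes are those of the console.
- guard_plate (a point): Front of the guard's flat top plate, middle of its underside, 56 mm forward of the hinge; moves with the guard. The guard is a black hood 64 mm wide: this plate (3 mm, underside level with the hinge line when shut), a flared lip in front, and two side cheeks, 58 mm apart inside and 21 mm deep, between 6 and 50 mm forward of the hinge. The front between the cheeks is open.
- guard_lip (a point): Middle of the front edge of the guard's lift lip, which flares upward at 45 degrees from the plate: 66 mm in front of and 11 mm above the hinge line when shut; moves with the guard. Shut, the lip and the last 10 mm of the plate overhang the deck's front edge, with free space below them down to the bench.
- guard (a joint): Opening angle of the guard in rad: 0 shut (level), 1.57 upright, stop at 2.2. It swings up and to the rear about the hinge line, loosely, by its own weight (40 g): let go short of about 1.7 it drops shut, tipped back beyond about 1.8 it falls back to its stop and stays open.
- toggle_tip (a point): Tip of the steel toggle under the guard: a bat lever 30 mm long, about 9 mm thick, pivoted 22 mm in front of the hinge line and 38 mm below it (68 mm above the bench), mid-width. Off it leans 0.4 rad to the front, its tip 34 mm in front of and 10 mm below the hinge line; on, it leans 0.4 rad to the rear, its tip 10 mm in front of the hinge line.
- toggle (a joint): Angle of the toggle in rad: 0 off (leaning to the front), 0.8 fully on (leaning to the rear, against its stop). Stays where it is left; about 2 N at its tip moves it. It starts between 0 and 0.12.
- jar: Bystander: glass jar with white cap, 52 mm across, 65 mm high, loose beside the unit. Origin: centre of its underside.
- carton: Bystander: small paper carton 50 x 80 x 40 mm high, loose beside the unit. Origin: centre of its underside.
- cup: Bystander: white plastic cup, 60 mm across, 60 mm high, loose beside the unit. Origin: centre of its underside.
- driver: Bystander: screwdriver 160 mm long lying beside the unit. Origin: under its middle.

How it is judged:
By the outcome, as a careful person would: the job done as asked, in the order asked, and still so for the second after the job is handed in, with the robot touching nothing.
It also fails if it takes over 56 s, if anything falls off the work surface, if the arm or the gripper's body presses on something with over 40 N, if the wrist force passes 120 N, or if a joint passes its speed limit or range.

### The arm

A 7-joint arm with a two-finger parallel gripper is mounted at the origin on the work surface. World frame = base frame: x ahead of the robot, y to its left, z up, the work surface at z = 0. Lengths are in m, angles in rad, forces in N, time in s.
With the tool pointing down it reaches from about 0.4 to 0.85 m from the base axis. Payload 10.4 kg.
Tool frame: the origin (TCP) lies midway between the tips of the shut fingers; the grasp point (between the pads) lies hold_point_z behind it (hold_point_z is the distance from the TCP to the grasp point, in m); z points along the fingers, y is the line along which they close (so a half turn about z gives the same grasp; the last joint's range is limited). The gripper opens to 87 mm and grips with 3 to 60 N. Pads are 19 mm wide; open, the fingers measure 117 mm over their backs; the gripper's body (75 mm by 190 mm) begins 51 mm behind the grasp point.
Start: joints at [-1.246, 0.332, -0.065, 1.46, 0.022, 1.35, -0.088], TCP at [0.213, 0.588, 0.223] pointing down, gripper open.
Joint ranges: [-2.6, 2.6], [-0.5, 2.12], [-1.47, 1.34], [0.16, 2.42], [-1.27, 4.41], [0.06, 2.06], [-2.6, 2.6]. Speed limits (rad/s): [2.22, 2.22, 2.79, 2.79, 3.14, 3.14, 3.14].

### API

Orientations are given as a unit quaternion [x, y, z, w].
In Python, from bench import * gives the robot as it stands. The module is installed in compiled form; this text tells all that it offers.
- The arm moves only by the tool drive_tool, never from a script. Its argument "increments" is a list of rows, each a list of 6 numbers: the shift along the tool's x, y, z scaled (see below), then the turn, a rotation vector about the tool's x, y, z scaled (see below). In form: [[dx, dy, dz, rx, ry, rz], ...]. A call has exactly 5 rows; each row is the pose to reach, as a shift and turn from the pose commanded when the call began, along the tool's axes at that moment; what a row does not reach only later rows make up. The controller multiplies each number of a shift by 300 mm and each number of a turn by pi/4 rad. A row lasts 1/12 s, in which the tool goes at most 41.7 mm and 7.16 degrees, less where a joint would pass 70% of its speed; a pose out of reach is approached as far as the arm can. A call with a number of a shift or a turn outside -1 to 1 is refused whole. A call with a gripper value outside its range is refused whole. "claw" is the closure, from 0 (fully open) to 1 (shut), set as the call begins (left out, the last holds). The fingers move at their own pace and stop on an object; "force" is the grip in N (left out, the last holds). Time passes only in rows, so rows that repeat a pose let the fingers close, or fill a call up. It gives the time, the measured TCP pose, the force, the opening and the grip force at its end, in the units of the state.
- read_state(): the state, without advancing time (a new reading comes with each control period).
- camera(name): name is "side" or "top"; returns the picture (400x640x3 uint8, blue, green, red); there is no depth.
- get_calibration(name): a dict with "K" (3x3 intrinsics, pixels), "position" and "rotation" of the camera in the world. Camera axes: x right, y down, z forward; pixel columns grow to the right and rows downward; lengths in m; the calibration is good to about 2 mm. A picture is of the moment at which its call begins. get_calibration takes no time and is no camera call.
- close_job(): hands the job in; it is judged then, once.
The state is a dict: "time": time; "joint_positions": joint angles; "joint_vel": joint speeds; "joint_torque": joint torques, N m; "ee_pos": TCP position; "eef_rot": TCP orientation; "ft_force": force on the tool from outside, world axes, zero at the start; "torque": the same for the moment, N m; "width": finger opening in m; "grip_force": force on a finger pad.
Only numpy, scipy, OpenCV 4.12 (cv2) and the standard library are available. Lean on these libraries where they do the work, as an engineer would, in place of code of your own. Each camera call takes 0.05 s, during which the arm holds its last target. There are 200 camera calls.

## Working session

There is one attempt and no reset: what is moved stays moved. The work goes in short steps, Python scripts to look and compute and a tool call to move; the robot and the scene stay as the last step left them, time stands still between calls to the robot, and variables do not carry over. Pictures are saved under pics/ and viewed, at most 13 in all, crops included, and the job is handed in when it is done.

Besides the shell and the picture viewer there is one more tool, called after "Call:" in YAML: its name, and indented under it one key for each argument. drive_tool: Moves the arm, as the interface text tells. Its arguments: {"type":"object","properties":{"increments":{"type":"array","items":{"type":"array","items":{"type":"number"}}},"claw":{"type":"number"},"force":{"type":"number"}},"required":["increments"]}

```bash
mkdir -p pics; python3 - <<'E'
from bench import *
import cv2
for n in("side","top"):
    cv2.imwrite(f"pics/{n}0.png",camera(n)); c=get_calibration(n); print(n,c)
s=read_state(); print(s)
E
```

```text
side {'K': array([[438.03549679,   0.        , 314.40949494],
       [  0.        , 438.03549679, 204.44507355],
       [  0.        ,   0.        ,   1.        ]]), 'position': array([ 0.15924736, -0.3918026 ,  0.57059389]), 'rotation': array([ 0.82188021, -0.34956318,  0.17526886, -0.4142455 ])}
top {'K': array([[367.07856208,   0.        , 324.2574529 ],
       [  0.        , 367.07856208, 207.19133886],
       [  0.        ,   0.        ,   1.        ]]), 'position': array([0.47132304, 0.05908583, 0.82958014]), 'rotation': array([-0.69633572,  0.71389398, -0.06087826,  0.04202129])}
{'time': 0.1, 'joint_positions': array([-1.24559845,  0.33279469, -0.06467114,  1.46081675,  0.02159299,
        1.34990767, -0.08848419]), 'joint_vel': array([-0.00118255, -0.00056546, -0.00107798, -0.00025756,  0.00106808,
       -0.00016911,  0.00115483]), 'joint_torque': array([ 2.42046008e-03, -6.24543858e+01,  2.54391704e-02, -3.90717745e+01,
       -6.12572255e-02,  3.65723285e-02,  5.49281435e-05]), 'ee_pos': array([0.21292161, 0.58726147, 0.22186154]), 'eef_rot': array([ 1.73021117e-01,  9.84917922e-01, -6.10814492e-04, -7.81693169e-05]), 'ft_force': array([-0.80218487, -0.27892495, -0.06187715]), 'torque': array([ 0.04066697, -0.0008819 , -0.01938364]), 'grip_force': 0.0, 'width': 0.08713757832180163}
```

View pics/top0.png

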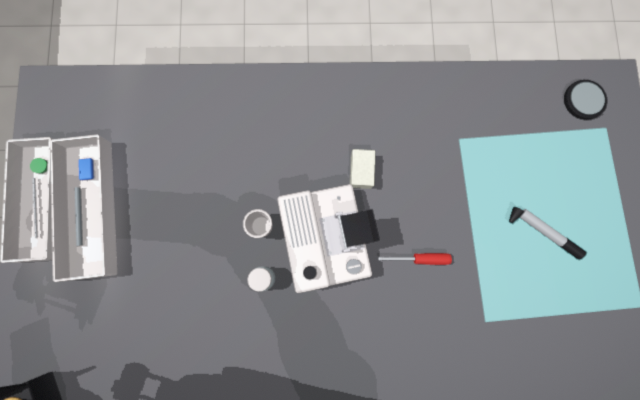

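View pics/side0.png

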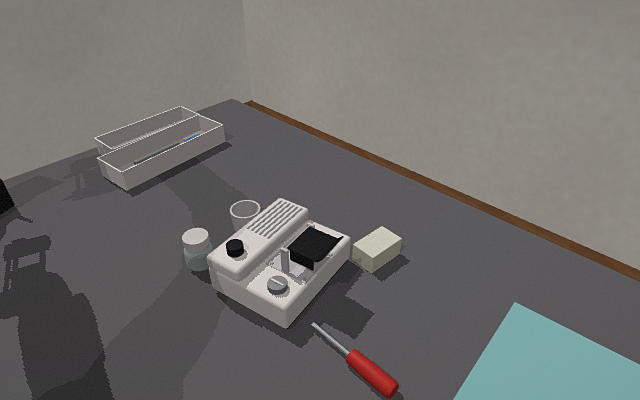

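The top view shows the console around px (325,238), its front to the right (world −y), with the black guard at (359,229). The driver is at (380–452,258), the carton at (363,168), the cup at (258,223) and the jar at (261,279). In the side view the guard is at (315,248).

```bash
cat > h.py <<'E'
import numpy as np,cv2
from scipy.spatial.transform import Rotation as R
from bench import *
def ray(n,p):
    c=get_calibration(n); d=np.linalg.inv(c["K"])@[p[0],p[1],1.]
    return np.array(c["position"]),R.from_quat(c["rotation"]).apply(d)
def onz(n,p,z):
    o,d=ray(n,p); return o+d*(z-o[2])/d[2]
def tri(p,q):
    (a,d),(b,e)=ray("top",p),ray("side",q)
    M=np.c_[d,-e]; t=np.linalg.lstsq(M,b-a,rcond=None)[0]
    P,Q=a+d*t[0],b+e*t[1]; return (P+Q)/2,np.linalg.norm(P-Q)
def pix(n,P):
    c=get_calibration(n); q=c["K"]@R.from_quat(c["rotation"]).inv().apply(np.array(P)-c["position"]); return q[:2]/q[2]
E
python3 - <<'E'
from h import *
t=cv2.imread("pics/top0.png"); s=cv2.imread("pics/side0.png")
a=cv2.resize(t[175:300,240:400],None,fx=4.5,fy=4.5,interpolation=cv2.INTER_CUBIC)
b=cv2.resize(s[190:340,180:360],None,fx=4,fy=4,interpolation=cv2.INTER_CUBIC)
cv2.imwrite("pics/tc.png",a); cv2.imwrite("pics/sc.png",b)
m=(t.max(2)<35).astype(np.uint8); m[:, :330]=0;m[:,400:]=0
cs=max(cv2.findContours(m,0,2)[0],key=cv2.contourArea); r=cv2.minAreaRect(cs);print(r)
for p in cv2.boxPoints(r): print(p,onz("top",p,.112))
w=((t.min(2)>130)&(t.max(2)<=255)).astype(np.uint8); w[:,:278]=0; w[:,385:]=0;w[:183]=0;w[300:]=0
cs=max(cv2.findContours(w,0,2)[0],key=cv2.contourArea); print(cv2.approxPolyDP(cs,4,True)[:,0].tolist())
E
```

```text
Traceback (most recent call last):
ValueError: max() iterable argument is empty
```

View pics/tc.png

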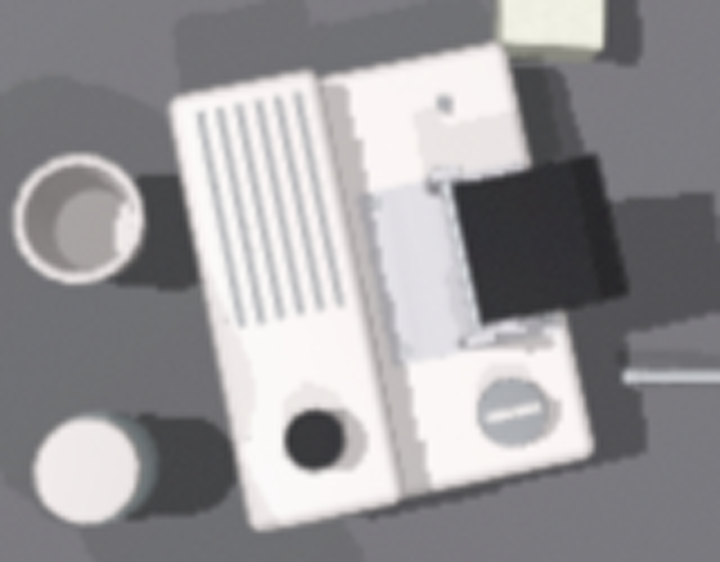

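View pics/sc.png

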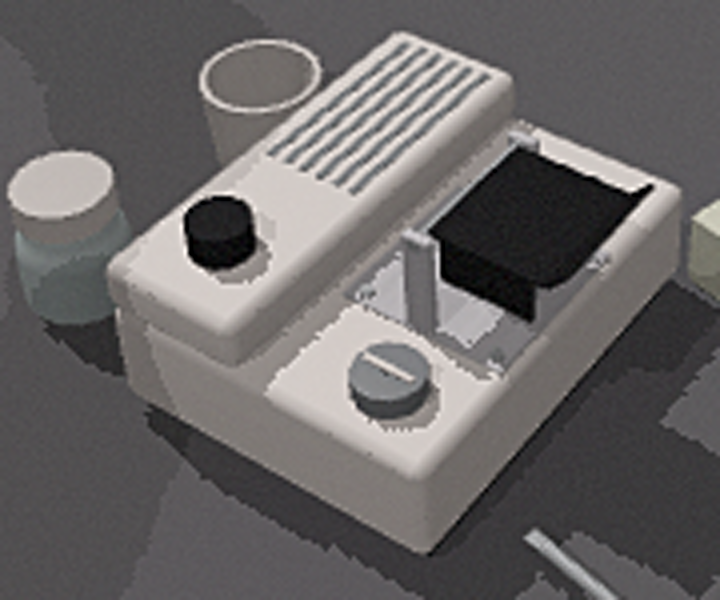

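Top crop: lip corners at crop (597,155) and (628,292); guard rear corners at (457,185) and (482,322). The console top corners are at (505,45), (592,455), (170,100) and (253,528). Side crop: far lip corner at (652,187).

```bash
python3 - <<'E'
from h import *
T=lambda u,v:(240+(u+.5)/4.5-.5,175+(v+.5)/4.5-.5)
S=lambda u,v:(180+(u+.5)/4-.5,190+(v+.5)/4-.5)
P={}
for k,p,z in [("lipF",(597,155),.117),("lipN",(628,292),.117),("rF",(457,185),.109),("rN",(482,322),.109),("dF",(505,45),.06),("dN",(592,457),.06),("hF",(170,100),.085),("hN",(253,530),.085),("carton",(500,45),.04),("driver",(625,376),.005)]:
    P[k]=onz("top",T(*p),z); print(k,P[k].round(4))
print(tri(T(597,155),S(652,187)), tri(T(592,457),S(425,470)))
ax=P["dF"]+P["hF"]-P["dN"]-P["hN"]; print("ang from own -y",np.arctan2(ax[1],ax[0]))
ax=P["lipF"]-P["lipN"]; print(np.arctan2(ax[1],ax[0]),np.linalg.norm(ax))
for f in("lip","r","d","h"): print(f,((P[f+"F"]+P[f+"N"])/2).round(4))
E
```

```text
lipF [ 0.5697 -0.0558  0.117 ]
lipN [ 0.5097 -0.0665  0.117 ]
rF [0.559  0.0054 0.109 ]
rN [ 0.4987 -0.0035  0.109 ]
dF [ 0.6315 -0.0234  0.06  ]
dN [ 0.4375 -0.0562  0.06  ]
hF [0.604  0.1333 0.085 ]
hN [0.4112 0.0985 0.085 ]
carton [ 0.6357 -0.0231  0.04  ]
driver [ 0.4742 -0.0827  0.005 ]
(array([ 0.57023784, -0.05625706,  0.11549204]), np.float64(0.0007332226909256902)) (array([ 0.43944737, -0.05796729,  0.05840243]), np.float64(0.004970486450695231))
ang from own -y 0.1731020754521243
0.1763401600025804 0.06101118405365382
lip [ 0.5397 -0.0611  0.117 ]
r [0.5288 0.0009 0.109 ]
d [ 0.5345 -0.0398  0.06  ]
h [0.5076 0.1159 0.085 ]
```

```bash
cat >> h.py <<'E'
TH=.174; OX=np.array([-np.sin(TH),np.cos(TH),0]); OY=np.array([-np.cos(TH),-np.sin(TH),0]); H=np.array([.5274,.0040,.106])
def pose(f,s,u,tilt):  # mm forward of / beside / above hinge, tilt deg
    return H+(-f*OX+s*OY+u*np.array([0,0,1]))/1000, R.from_matrix(np.c_[OX,-OY,[0,0,-1]])*R.from_euler('y',tilt,degrees=True)
def own(p): d=np.array(p)-H; return np.round([-d@OX*1000,d@OY*1000,d[2]*1000],1)
def plan(start,calls):  # calls: lists of poses (last repeated to 5)
    p,r=start
    for c in calls:
        c=c+[c[-1]]*(5-len(c)); rows=[np.round(np.r_[r.inv().apply(q-p)/.3,(r.inv()*w).as_rotvec()/(np.pi/4)],3)+0. for q,w in c]
        print(str([x.tolist() for x in rows]).replace(" ",""))
        p,r=p+r.apply(rows[-1][:3]*.3),r*R.from_rotvec(rows[-1][3:]*np.pi/4)
def now(): s=read_state(); return s["ee_pos"],R.from_quat(s["eef_rot"])
E
python3 - <<'E'
from h import *
import bench; print([n for n in dir(bench) if n[0]!='_'], getattr(bench,'hold_point_z',None))
p,r=now(); E=pose(120,0,60,45); w=pose(0,0,0,0)
m=R.concatenate([r,w[1]]); print((r.inv()*w[1]).as_rotvec(degrees=True))
h=r*R.from_rotvec((r.inv()*w[1]).as_rotvec()*.5)
plan((p,r),[[(np.array([.40,.42,.26]),h)],[(np.array([.52,.18,.26]),w[1])],[pose(90,0,150,0)],[pose(130,0,80,30)],[pose(110,0,0,45)]])
E
```

```text
['PlanningError', 'camera', 'close_job', 'get_calibration', 'hold_point_z', 'read_state'] 0.0187
[-6.21782327e-02  3.99521282e-02  6.01034829e+01]
[[-0.776,-0.312,-0.127,-0.001,0.0,0.668],[-0.776,-0.312,-0.127,-0.001,0.0,0.668],[-0.776,-0.312,-0.127,-0.001,0.0,0.668],[-0.776,-0.312,-0.127,-0.001,0.0,0.668],[-0.776,-0.312,-0.127,-0.001,0.0,0.668]]
[[-0.87,-0.208,0.001,0.0,0.001,0.668],[-0.87,-0.208,0.001,0.0,0.001,0.668],[-0.87,-0.208,0.001,0.0,0.001,0.668],[-0.87,-0.208,0.001,0.0,0.001,0.668],[-0.87,-0.208,0.001,0.0,0.001,0.668]]
[[-0.882,-0.077,0.013,0.0,0.0,0.0],[-0.882,-0.077,0.013,0.0,0.0,0.0],[-0.882,-0.077,0.013,0.0,0.0,0.0],[-0.882,-0.077,0.013,0.0,0.0,0.0],[-0.882,-0.077,0.013,0.0,0.0,0.0]]
[[-0.133,0.0,0.233,0.0,0.666,0.0],[-0.133,0.0,0.233,0.0,0.666,0.0],[-0.133,0.0,0.233,0.0,0.666,0.0],[-0.133,0.0,0.233,0.0,0.666,0.0],[-0.133,0.0,0.233,0.0,0.666,0.0]]
[[-0.076,0.0,0.264,0.0,0.334,0.0],[-0.076,0.0,0.264,0.0,0.334,0.0],[-0.076,0.0,0.264,0.0,0.334,0.0],[-0.076,0.0,0.264,0.0,0.334,0.0],[-0.076,0.0,0.264,0.0,0.334,0.0]]
```

Call:
drive_tool:
  increments:
    - [-0.5,-0.2,-0.127,0,0,0.5]
    - [-0.5,-0.2,-0.127,0,0,0.5]
    - [-0.5,-0.2,-0.127,0,0,0.5]
    - [-0.5,-0.2,-0.127,0,0,0.5]
    - [-0.5,-0.2,-0.127,0,0,0.5]
  claw: 1
  force: 5

```text
time: 0.52
ee_pos: [0.3419, 0.4741, 0.2629]
eef_rot: [0.368, 0.93, 0.001, 0.002]
ft_force: [1.0, -0.3, 0.2]
width: 0.0614
grip_force: 0.0
```

```bash
python3 - <<'E'
from h import *
p,r=now(); w=pose(0,0,0,0)[1]
a=pose(-170,0,154,0);b=pose(-30,0,154,0)
mid=r*R.from_rotvec((r.inv()*w).as_rotvec()*.5)
plan((p,r),[[((p+a[0])/2,mid)],[a],[b],[pose(110,0,154,0)],[pose(130,0,80,30)],[pose(110,0,0,45)]])
E
```

```text
[[-0.535,-0.19,0.006,0.003,0.001,0.41],[-0.535,-0.19,0.006,0.003,0.001,0.41],[-0.535,-0.19,0.006,0.003,0.001,0.41],[-0.535,-0.19,0.006,0.003,0.001,0.41],[-0.535,-0.19,0.006,0.003,0.001,0.41]]
[[-0.567,-0.011,0.006,0.003,0.002,0.409],[-0.567,-0.011,0.006,0.003,0.002,0.409],[-0.567,-0.011,0.006,0.003,0.002,0.409],[-0.567,-0.011,0.006,0.003,0.002,0.409],[-0.567,-0.011,0.006,0.003,0.002,0.409]]
[[-0.467,0.0,0.0,0.0,0.0,0.0],[-0.467,0.0,0.0,0.0,0.0,0.0],[-0.467,0.0,0.0,0.0,0.0,0.0],[-0.467,0.0,0.0,0.0,0.0,0.0],[-0.467,0.0,0.0,0.0,0.0,0.0]]
[[-0.466,0.0,0.0,0.0,0.0,0.0],[-0.466,0.0,0.0,0.0,0.0,0.0],[-0.466,0.0,0.0,0.0,0.0,0.0],[-0.466,0.0,0.0,0.0,0.0,0.0],[-0.466,0.0,0.0,0.0,0.0,0.0]]
[[-0.067,0.0,0.247,0.0,0.667,0.0],[-0.067,0.0,0.247,0.0,0.667,0.0],[-0.067,0.0,0.247,0.0,0.667,0.0],[-0.067,0.0,0.247,0.0,0.667,0.0],[-0.067,0.0,0.247,0.0,0.667,0.0]]
[[-0.076,0.0,0.264,0.0,0.333,0.0],[-0.076,0.0,0.264,0.0,0.333,0.0],[-0.076,0.0,0.264,0.0,0.333,0.0],[-0.076,0.0,0.264,0.0,0.333,0.0],[-0.076,0.0,0.264,0.0,0.333,0.0]]
```

Call:
drive_tool:
  increments:
    - [-0.535,-0.19,0.006,0,0,0.41]
    - [-0.535,-0.19,0.006,0,0,0.41]
    - [-0.535,-0.19,0.006,0,0,0.41]
    - [-0.535,-0.19,0.006,0,0,0.41]
    - [-0.535,-0.19,0.006,0,0,0.41]

```text
time: 0.93
ee_pos: [0.4179, 0.3222, 0.259]
eef_rot: [0.511, 0.86, -0.0, 0.001]
ft_force: [1.1, 0.0, -0.6]
width: 0.0283
grip_force: 0.0
```

Call:
drive_tool:
  increments:
    - [-0.567,-0.01,0.006,0,0,0.41]
    - [-0.567,-0.01,0.006,0,0,0.41]
    - [-0.567,-0.01,0.006,0,0,0.41]
    - [-0.567,-0.01,0.006,0,0,0.41]
    - [-0.567,-0.01,0.006,0,0,0.41]

```text
time: 1.35
ee_pos: [0.4968, 0.1717, 0.2571]
eef_rot: [0.642, 0.767, -0.0, 0.001]
ft_force: [-0.1, 0.3, -0.5]
width: 0.0018
grip_force: 0.0
```

Call:
drive_tool:
  increments:
    - [-0.467,0,0,0,0,0]
    - [-0.467,0,0,0,0,0]
    - [-0.467,0,0,0,0,0]
    - [-0.467,0,0,0,0,0]
    - [-0.467,0,0,0,0,0]

```text
time: 1.77
ee_pos: [0.5201, 0.0372, 0.2571]
eef_rot: [0.641, 0.768, -0.0, 0.0]
ft_force: [-0.5, -0.0, 0.2]
width: 0.0003
grip_force: 0.0
```

Call:
drive_tool:
  increments:
    - [-0.467,0,0,0,0,0]
    - [-0.467,0,0,0,0,0]
    - [-0.467,0,0,0,0,0]
    - [-0.467,0,0,0,0,0]
    - [-0.467,0,0,0,0,0]

```text
time: 2.18
ee_pos: [0.5456, -0.0997, 0.2568]
eef_rot: [0.64, 0.768, -0.001, 0.0]
ft_force: [-0.0, -0.1, 0.1]
width: 0.0005
grip_force: 0.0
```

Call:
drive_tool:
  increments:
    - [-0.067,0,0.25,0,0.667,0]
    - [-0.067,0,0.25,0,0.667,0]
    - [-0.067,0,0.25,0,0.667,0]
    - [-0.067,0,0.25,0,0.667,0]
    - [-0.067,0,0.25,0,0.667,0]

```text
time: 2.6
ee_pos: [0.5482, -0.1171, 0.1792]
eef_rot: [0.618, 0.741, 0.166, -0.203]
ft_force: [-0.2, -0.2, -0.2]
width: 0.0002
grip_force: 0.0
```

```bash
python3 - <<'E'
from h import *
p,r=now(); print(own(p),(pose(0,0,0,0)[1].inv()*r).as_euler('yxz',degrees=True))
plan((p,r),[[pose(105,0,-5,45)],[pose(105,0,-5,45)]])
E
```

```text
[122.8   0.5  73.2] [30.46922329  0.28289426 -0.46838714]
[[-0.081,0.003,0.255,-0.011,0.323,0.004],[-0.081,0.003,0.255,-0.011,0.323,0.004],[-0.081,0.003,0.255,-0.011,0.323,0.004],[-0.081,0.003,0.255,-0.011,0.323,0.004],[-0.081,0.003,0.255,-0.011,0.323,0.004]]
[[0.0,0.0,0.0,0.0,0.0,0.0],[0.0,0.0,0.0,0.0,0.0,0.0],[0.0,0.0,0.0,0.0,0.0,0.0],[0.0,0.0,0.0,0.0,0.0,0.0],[0.0,0.0,0.0,0.0,0.0,0.0]]
```

Call:
drive_tool:
  increments:
    - [-0.081,0,0.255,-0.01,0.323,0]
    - [-0.081,0,0.255,-0.01,0.323,0]
    - [-0.081,0,0.255,-0.01,0.323,0]
    - [-0.081,0,0.255,-0.01,0.323,0]
    - [-0.081,0,0.255,-0.01,0.323,0]

```text
time: 3.02
ee_pos: [0.5477, -0.0977, 0.1066]
eef_rot: [0.591, 0.713, 0.244, -0.287]
ft_force: [1.3, -0.2, 2.2]
width: 0.0004
grip_force: 0.0
```

```bash
python3 - <<'E'
from h import *
t=camera("top");s=camera("side")
p,r=now(); print(own(p),(pose(0,0,0,0)[1].inv()*r).as_euler('yxz',degrees=True),pix("side",p),pix("top",p))
for k in ((66,0,11),(66,-32,11),(66,32,11),(0,32,0)): print(k,pix("side",pose(*k,0)[0]),pix("top",pose(*k,0)[0]))
a=cv2.resize(t[170:300,300:460],(640,520)); b=cv2.resize(s[180:340,220:400],(675,600))
cv2.imwrite("pics/s1.png",b)
plan((p,r),[[pose(62,0,-20,45)]])
E
```

```text
[104.1  -3.3   3.1] [44.22098243 -0.84129639 -0.59702093] [353.68192578 258.78495929] [393.31971256 219.63304766]
(66, 0, 11) [331.34900469 246.70479855] [375.66377569 224.64210833]
(66, -32, 11) [342.10009201 235.44592671] [372.10931388 208.75892269]
(66, 32, 11) [319.89624528 258.69848314] [379.26212981 240.72142769]
(0, 32, 0) [284.8284486  247.53894846] [345.64000313 247.70256583]
[[0.047,-0.011,0.153,0.004,0.017,0.023],[0.047,-0.011,0.153,0.004,0.017,0.023],[0.047,-0.011,0.153,0.004,0.017,0.023],[0.047,-0.011,0.153,0.004,0.017,0.023],[0.047,-0.011,0.153,0.004,0.017,0.023]]
```

View pics/s1.png

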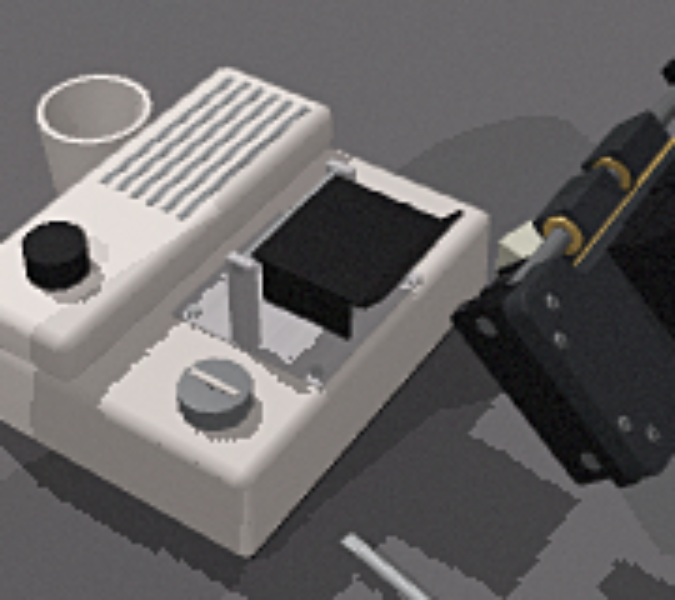

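The side view shows the gripper tilted 45° in front of the guard. The body edge is at crop (455–600,315–485) and hides the fingertips, and the guard is shut with its lip at (350–460,210–310). I'll slide the tips in under the lip now.

Call:
drive_tool:
  increments:
    - [0.01,-0.01,0.03,0,0.01,0.01]
    - [0.02,-0.01,0.06,0,0.017,0.02]
    - [0.03,-0.011,0.1,0,0.017,0.023]
    - [0.047,-0.011,0.153,0,0.017,0.023]
    - [0.047,-0.011,0.153,0,0.017,0.023]

```text
time: 3.53
ee_pos: [0.5346, -0.0532, 0.0803]
eef_rot: [0.595, 0.705, 0.246, -0.298]
ft_force: [0.9, 0.5, -0.2]
width: 0.0004
grip_force: 0.0
```

```bash
python3 - <<'E'
from h import *
p,r=now(); print(own(p),(pose(0,0,0,0)[1].inv()*r).as_euler('yxz',degrees=True),read_state()["ft_force"])
def arc(th,q=50): return pose(q*np.cos(th)+6.7,0,q*np.sin(th)-6.7,45)
T=np.r_[0,np.linspace(.1,2.05,20)]
plan((p,r),[[pose(59,0,-14,45),pose(58,0,-9,45),arc(0),arc(.05),arc(.1)]]+[[arc(x) for x in np.linspace(.1,2.05,26)[1+5*i:6+5*i]] for i in range(5)])
E
```

```text
[ 57.5   2.9 -25.7] [45.47451417  0.39995034  0.08191972] [ 0.93461138  0.54859431 -0.18053935]
[[0.024,0.009,-0.031,-0.005,-0.011,-0.008],[0.039,0.009,-0.04,-0.005,-0.011,-0.008],[0.047,0.009,-0.042,-0.005,-0.011,-0.008],[0.053,0.009,-0.048,-0.005,-0.011,-0.008],[0.06,0.009,-0.053,-0.005,-0.011,-0.008]]
[[0.01,0.0,-0.008,0.0,0.0,0.0],[0.021,0.0,-0.015,0.0,0.0,0.0],[0.032,0.0,-0.021,0.0,0.0,0.0],[0.044,0.0,-0.027,0.0,0.0,0.0],[0.057,0.0,-0.031,0.0,0.0,0.0]]
[[0.012,0.0,-0.003,0.0,0.0,0.0],[0.025,0.0,-0.006,0.0,0.0,0.0],[0.038,0.0,-0.007,0.0,0.0,0.0],[0.051,0.0,-0.007,0.0,0.0,0.0],[0.064,0.0,-0.006,0.0,0.0,0.0]]
[[0.013,0.0,0.001,0.0,0.0,0.0],[0.025,0.0,0.004,0.0,0.0,0.0],[0.038,0.0,0.008,0.0,0.0,0.0],[0.05,0.0,0.012,0.0,0.0,0.0],[0.062,0.0,0.018,0.0,0.0,0.0]]
[[0.011,0.0,0.007,0.0,0.0,0.0],[0.022,0.0,0.014,0.0,0.0,0.0],[0.032,0.0,0.022,0.0,0.0,0.0],[0.041,0.0,0.031,0.0,0.0,0.0],[0.05,0.0,0.041,0.0,0.0,0.0]]
[[0.008,0.0,0.01,0.0,0.0,0.0],[0.015,0.0,0.021,0.0,0.0,0.0],[0.021,0.0,0.032,0.0,0.0,0.0],[0.027,0.0,0.044,0.0,0.0,0.0],[0.031,0.0,0.056,0.0,0.0,0.0]]
```

Call:
drive_tool:
  increments:
    - [0.024,0.009,-0.031,-0.005,-0.01,-0.008]
    - [0.039,0.009,-0.04,-0.005,-0.01,-0.008]
    - [0.047,0.009,-0.042,-0.005,-0.01,-0.008]
    - [0.053,0.009,-0.048,-0.005,-0.01,-0.008]
    - [0.06,0.009,-0.053,-0.005,-0.01,-0.008]

```text
time: 3.95
ee_pos: [0.5383, -0.0563, 0.1053]
eef_rot: [0.596, 0.707, 0.246, -0.291]
ft_force: [0.3, 0.1, 0.5]
width: 0.0006
grip_force: 0.3
```

Call:
drive_tool:
  increments:
    - [0.01,0,-0.008,0,0,0]
    - [0.021,0,-0.015,0,0,0]
    - [0.032,0,-0.021,0,0,0]
    - [0.044,0,-0.027,0,0,0]
    - [0.057,0,-0.031,0,0,0]

```text
time: 4.37
ee_pos: [0.537, -0.0502, 0.1238]
eef_rot: [0.596, 0.707, 0.246, -0.292]
ft_force: [-0.4, -0.1, -0.4]
width: 0.0003
grip_force: 0.1
```

```bash
python3 - <<'E'
from h import *
t=camera("top");s=camera("side")
p,r=now(); print(own(p),(pose(0,0,0,0)[1].inv()*r).as_euler('yxz',degrees=True),read_state()["ft_force"])
a=cv2.resize(t[170:300,280:400],(480,520)); b=cv2.resize(s[180:340,240:340],(325,520))
cv2.imwrite("pics/s2.png",np.hstack([a,b]))
E
```

```text
[54.8 -0.4 18.1] [44.86406419 -0.09374074  0.17957004] [-0.40738403 -1.45811805  0.32590129]
```

View pics/s2.png

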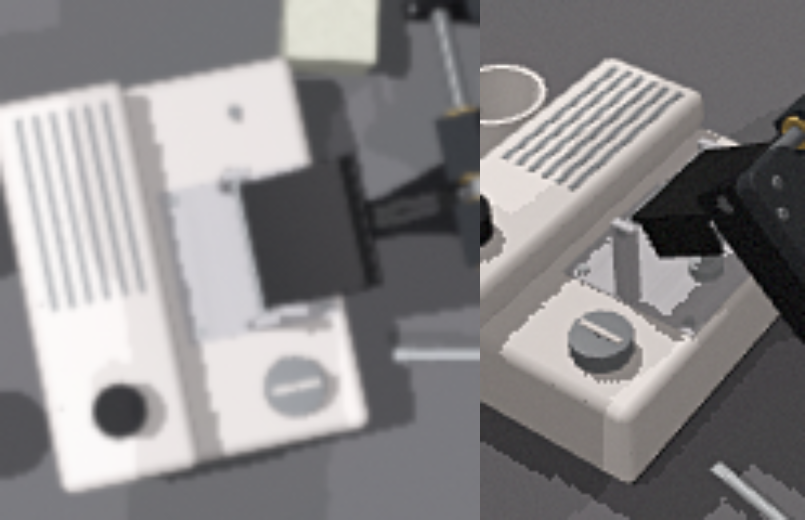

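The guard is partly raised: in the left panel its lip is at (350–380,155–290) with the fingertips under the middle, and in the right panel its near cheek is lifted clear. I'll carry on along the arc.

Call:
drive_tool:
  increments:
    - [0.012,0,-0.003,0,0,0]
    - [0.025,0,-0.006,0,0,0]
    - [0.038,0,-0.007,0,0,0]
    - [0.051,0,-0.007,0,0,0]
    - [0.064,0,-0.006,0,0,0]

```text
time: 4.88
ee_pos: [0.535, -0.0378, 0.1386]
eef_rot: [0.595, 0.707, 0.246, -0.292]
ft_force: [0.3, -0.7, -0.5]
width: 0.0008
grip_force: 0.1
```

Call:
drive_tool:
  increments:
    - [0.013,0,0.001,0,0,0]
    - [0.025,0,0.004,0,0,0]
    - [0.038,0,0.008,0,0,0]
    - [0.05,0,0.012,0,0,0]
    - [0.062,0,0.018,0,0,0]

```text
time: 5.3
ee_pos: [0.532, -0.021, 0.1477]
eef_rot: [0.595, 0.707, 0.246, -0.292]
ft_force: [1.0, -0.3, 0.2]
width: 0.0006
grip_force: 0.1
```

```bash
python3 - <<'E'
from h import *
p,r=now(); print(own(p),(pose(0,0,0,0)[1].inv()*r).as_euler('yxz',degrees=True),read_state()["ft_force"])
def arc(th,q=46): return pose(q*np.cos(th)+6.7,0,q*np.sin(th)-6.7,45)
plan((p,r),[[arc(x) for x in np.linspace(1.2,2.1,11)[1+5*i:6+5*i]] for i in range(2)])
E
```

```text
[25.4 -0.3 41.7] [44.87037784 -0.04734564  0.20717702] [ 1.04171693 -0.29625838  0.15140812]
[[0.004,-0.001,0.024,0.004,0.003,-0.003],[0.016,-0.001,0.031,0.004,0.003,-0.003],[0.027,-0.001,0.039,0.004,0.003,-0.003],[0.037,-0.001,0.049,0.004,0.003,-0.003],[0.047,-0.001,0.059,0.004,0.003,-0.003]]
[[0.008,0.0,0.011,0.0,0.0,0.0],[0.016,0.0,0.022,0.0,0.0,0.0],[0.022,0.0,0.034,0.0,0.0,0.0],[0.027,0.0,0.047,0.0,0.0,0.0],[0.031,0.0,0.06,0.0,0.0,0.0]]
```

Call:
drive_tool:
  increments:
    - [0.006,0,0.012,0,0,0]
    - [0.016,0,0.026,0,0,0]
    - [0.027,0,0.038,0,0,0]
    - [0.037,0,0.049,0,0,0]
    - [0.047,0,0.059,0,0,0]

```text
time: 5.72
ee_pos: [0.5281, 0.0015, 0.1448]
eef_rot: [0.595, 0.707, 0.246, -0.292]
ft_force: [-0.9, 0.0, 0.5]
width: -0.0
grip_force: 0.0
```

Call:
drive_tool:
  increments:
    - [0.008,0,0.011,0,0,0]
    - [0.016,0,0.022,0,0,0]
    - [0.022,0,0.034,0,0,0]
    - [0.027,0,0.047,0,0,0]
    - [0.031,0,0.06,0,0,0]

```text
time: 6.13
ee_pos: [0.525, 0.0202, 0.1386]
eef_rot: [0.595, 0.707, 0.246, -0.292]
ft_force: [0.1, 0.1, 1.1]
width: 0.0003
grip_force: 0.0
```

```bash
python3 - <<'E'
from h import *
p,r=now(); print(own(p),(pose(0,0,0,0)[1].inv()*r).as_euler('yxz',degrees=True),read_state()["ft_force"])
t=camera("top");s=camera("side")
a=cv2.resize(t[170:300,280:400],(480,520)); b=cv2.resize(s[180:340,240:340],(325,520))
cv2.imwrite("pics/s3.png",np.hstack([a,b]))
plan((p,r),[[pose(60,0,35,45)],[pose(60,0,-22,45)]])
E
```

```text
[-16.4  -0.4  32.6] [ 4.48695759e+01 -4.36212412e-02  2.03105363e-01] [0.08556613 0.07301556 1.14617652]
[[-0.175,0.0,-0.185,0.004,0.003,-0.003],[-0.175,0.0,-0.185,0.004,0.003,-0.003],[-0.175,0.0,-0.185,0.004,0.003,-0.003],[-0.175,0.0,-0.185,0.004,0.003,-0.003],[-0.175,0.0,-0.185,0.004,0.003,-0.003]]
[[-0.134,0.0,0.134,0.0,0.0,0.0],[-0.134,0.0,0.134,0.0,0.0,0.0],[-0.134,0.0,0.134,0.0,0.0,0.0],[-0.134,0.0,0.134,0.0,0.0,0.0],[-0.134,0.0,0.134,0.0,0.0,0.0]]
```

View pics/s3.png

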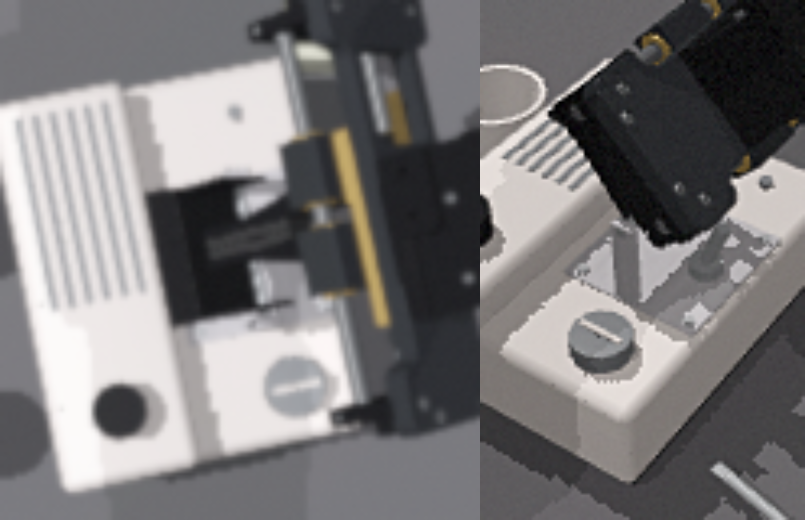

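The guard is tipped back over the housing: the left panel shows it at (150–260,180–325), with the toggle at (708,255) in the right panel. I'll back out forward and go down in front of the toggle.

Call:
drive_tool:
  increments:
    - [-0.06,0,-0.063,0,0,0]
    - [-0.12,0,-0.125,0,0,0]
    - [-0.175,0,-0.185,0,0,0]
    - [-0.175,0,-0.185,0,0,0]
    - [-0.175,0,-0.185,0,0,0]

```text
time: 6.65
ee_pos: [0.5381, -0.0571, 0.1407]
eef_rot: [0.597, 0.706, 0.246, -0.291]
ft_force: [0.4, -0.0, -0.2]
width: 0.0007
grip_force: 0.0
```

Call:
drive_tool:
  increments:
    - [-0.04,0,0.04,0,0,0]
    - [-0.08,0,0.08,0,0,0]
    - [-0.12,0,0.12,0,0,0]
    - [-0.134,0,0.134,0,0,0]
    - [-0.134,0,0.134,0,0,0]

```text
time: 7.07
ee_pos: [0.5368, -0.0545, 0.0818]
eef_rot: [0.596, 0.706, 0.245, -0.294]
ft_force: [-0.6, 0.0, 0.1]
width: 0.0006
grip_force: 0.0
```

```bash
python3 - <<'E'
from h import *
p,r=now(); print(own(p),(pose(0,0,0,0)[1].inv()*r).as_euler('yxz',degrees=True),read_state()["ft_force"])
t=camera("top");s=camera("side")
a=cv2.resize(t[170:300,280:400],(480,520)); b=cv2.resize(s[180:340,240:340],(325,520))
cv2.imwrite("pics/s4.png",np.hstack([a,b]))
plan((p,r),[[pose(f,0,-24,45) for f in (55,51,47,43,40)],[pose(f,0,-24,45) for f in (37,34,31,29,27)],[pose(f,0,-24,45) for f in (25.5,24.5,24.5)]])
E
```

```text
[ 59.2   0.9 -24.2] [44.98151692  0.17561331  0.16999489] [-0.58343788  0.03013231  0.11245202]
[[0.011,0.003,0.009,0.0,0.0,-0.005],[0.02,0.003,0.019,0.0,0.0,-0.005],[0.029,0.003,0.028,0.0,0.0,-0.005],[0.039,0.003,0.038,0.0,0.0,-0.005],[0.046,0.003,0.045,0.0,0.0,-0.005]]
[[0.007,0.0,0.007,0.0,0.0,0.0],[0.014,0.0,0.014,0.0,0.0,0.0],[0.021,0.0,0.021,0.0,0.0,0.0],[0.026,0.0,0.026,0.0,0.0,0.0],[0.031,0.0,0.03,0.0,0.0,0.0]]
[[0.003,0.0,0.004,0.0,0.0,0.0],[0.005,0.0,0.006,0.0,0.0,0.0],[0.005,0.0,0.006,0.0,0.0,0.0],[0.005,0.0,0.006,0.0,0.0,0.0],[0.005,0.0,0.006,0.0,0.0,0.0]]
```

View pics/s4.png

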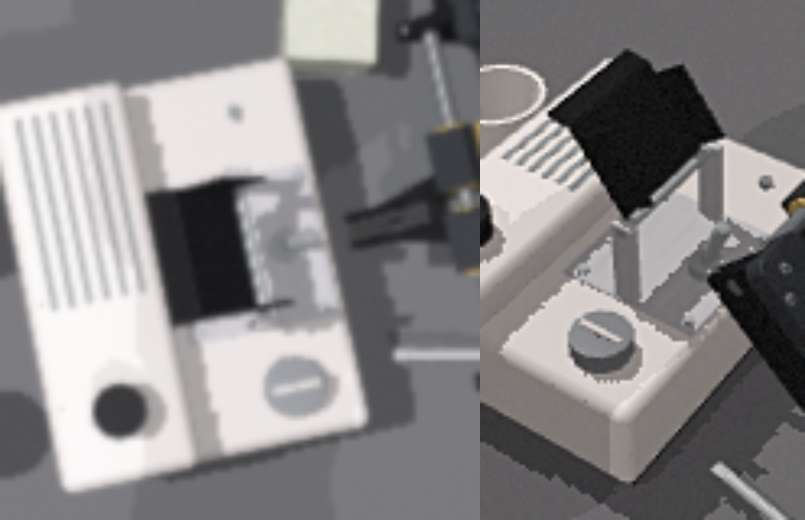

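The guard stays open on its stop. The toggle tip is at (312,240) in the left panel, with the fingertips at (350,229) in front of and in line with it. I'll push it to the rear.

Call:
drive_tool:
  increments:
    - [0.011,0.003,0.009,0,0,-0.005]
    - [0.02,0.003,0.019,0,0,-0.005]
    - [0.029,0.003,0.028,0,0,-0.005]
    - [0.039,0.003,0.038,0,0,-0.005]
    - [0.046,0.003,0.045,0,0,-0.005]

```text
time: 7.58
ee_pos: [0.5357, -0.0359, 0.0847]
eef_rot: [0.594, 0.708, 0.247, -0.291]
ft_force: [0.8, -2.0, 1.4]
width: 0.0004
grip_force: 0.9
```

Call:
drive_tool:
  increments:
    - [0.007,0,0.007,0,0,0]
    - [0.014,0,0.014,0,0,0]
    - [0.021,0,0.021,0,0,0]
    - [0.026,0,0.026,0,0,0]
    - [0.031,0,0.03,0,0,0]

```text
time: 8.0
ee_pos: [0.5334, -0.0234, 0.0846]
eef_rot: [0.594, 0.708, 0.247, -0.291]
ft_force: [1.4, -1.7, 1.0]
width: 0.0004
grip_force: 1.0
```

Call:
drive_tool:
  increments:
    - [0.002,0,0.002,0,0,0]
    - [0.004,0,0.004,0,0,0]
    - [0.005,0,0.005,0,0,0]
    - [0.005,0,0.005,0,0,0]
    - [0.005,0,0.005,0,0,0]

```text
time: 8.42
ee_pos: [0.533, -0.0215, 0.0845]
eef_rot: [0.594, 0.708, 0.247, -0.291]
ft_force: [0.8, -0.8, 0.2]
width: 0.0005
grip_force: 0.6
```

```bash
python3 - <<'E'
from h import *
p,r=now(); print(own(p),read_state()["ft_force"],read_state()["ft_force"]@OX)
E
```

```text
[ 26.1  -1.1 -21.5] [ 0.76555198 -0.76763443  0.17577372] -0.8885781763397356
```

Call:
drive_tool:
  increments:
    - [0.003,0,0.003,0,0,0]
    - [0.005,0,0.005,0,0,0]
    - [0.007,0,0.007,0,0,0]
    - [0.007,0,0.007,0,0,0]
    - [0.007,0,0.007,0,0,0]

```text
time: 8.83
ee_pos: [0.5326, -0.0191, 0.0844]
eef_rot: [0.594, 0.708, 0.247, -0.291]
ft_force: [1.2, -4.7, -0.3]
width: 0.0002
grip_force: 2.0
```

Call:
drive_tool:
  increments:
    - [0.002,0,0.002,0,0,0]
    - [0.004,0,0.004,0,0,0]
    - [0.005,0,0.005,0,0,0]
    - [0.005,0,0.005,0,0,0]
    - [0.005,0,0.005,0,0,0]

```text
time: 9.25
ee_pos: [0.5325, -0.0186, 0.0843]
eef_rot: [0.595, 0.708, 0.246, -0.29]
ft_force: [2.5, -10.4, 1.0]
width: 0.0007
grip_force: 4.8
```

It's at its stop (10 N, no further travel). I'll back off and go round behind the guard.

```bash
python3 - <<'E'
from h import *
p,r=now(); print(own(p))
plan((p,r),[[pose(33,0,-21,45),pose(45,0,-18,45),pose(60,0,-10,45)],[pose(75,0,60,30)],[pose(70,0,150,0)]])
print()
plan(pose(70,0,150,0),[[pose(-50,0,150,0)],[pose(-100,0,120,0)],[pose(-90,0,32,0)]])
E
```

```text
[ 23.1  -1.1 -21.7]
[[-0.022,-0.004,-0.025,0.006,0.007,0.001],[-0.043,-0.004,-0.06,0.006,0.007,0.001],[-0.06,-0.003,-0.114,0.006,0.007,0.001],[-0.06,-0.003,-0.114,0.006,0.007,0.001],[-0.06,-0.003,-0.114,0.006,0.007,0.001]]
[[0.13,0.0,-0.201,0.0,-0.333,0.0],[0.13,0.0,-0.201,0.0,-0.333,0.0],[0.13,0.0,-0.201,0.0,-0.333,0.0],[0.13,0.0,-0.201,0.0,-0.333,0.0],[0.13,0.0,-0.201,0.0,-0.333,0.0]]
[[0.164,0.0,-0.251,0.0,-0.667,0.0],[0.164,0.0,-0.251,0.0,-0.667,0.0],[0.164,0.0,-0.251,0.0,-0.667,0.0],[0.164,0.0,-0.251,0.0,-0.667,0.0],[0.164,0.0,-0.251,0.0,-0.667,0.0]]

[[0.4,0.0,0.0,0.0,0.0,0.0],[0.4,0.0,0.0,0.0,0.0,0.0],[0.4,0.0,0.0,0.0,0.0,0.0],[0.4,0.0,0.0,0.0,0.0,0.0],[0.4,0.0,0.0,0.0,0.0,0.0]]
[[0.167,0.0,0.1,0.0,0.0,0.0],[0.167,0.0,0.1,0.0,0.0,0.0],[0.167,0.0,0.1,0.0,0.0,0.0],[0.167,0.0,0.1,0.0,0.0,0.0],[0.167,0.0,0.1,0.0,0.0,0.0]]
[[-0.034,0.0,0.293,0.0,0.0,0.0],[-0.034,0.0,0.293,0.0,0.0,0.0],[-0.034,0.0,0.293,0.0,0.0,0.0],[-0.034,0.0,0.293,0.0,0.0,0.0],[-0.034,0.0,0.293,0.0,0.0,0.0]]
```

Call:
drive_tool:
  increments:
    - [-0.022,0,-0.025,0,0,0]
    - [-0.043,0,-0.06,0,0,0]
    - [-0.06,0,-0.114,0,0,0]
    - [-0.06,0,-0.114,0,0,0]
    - [-0.06,0,-0.114,0,0,0]

```text
time: 9.67
ee_pos: [0.5387, -0.0536, 0.0961]
eef_rot: [0.594, 0.708, 0.247, -0.291]
ft_force: [-0.0, 1.2, -0.0]
width: 0.0004
grip_force: 0.0
```

Call:
drive_tool:
  increments:
    - [0.13,0,-0.2,0,-0.333,0]
    - [0.13,0,-0.2,0,-0.333,0]
    - [0.13,0,-0.2,0,-0.333,0]
    - [0.13,0,-0.2,0,-0.333,0]
    - [0.13,0,-0.2,0,-0.333,0]

```text
time: 10.08
ee_pos: [0.5406, -0.0658, 0.1662]
eef_rot: [0.62, 0.741, 0.168, -0.197]
ft_force: [0.7, 0.7, -0.7]
width: 0.0008
grip_force: 0.0
```

Call:
drive_tool:
  increments:
    - [0.164,0,-0.25,0,-0.667,0]
    - [0.164,0,-0.25,0,-0.667,0]
    - [0.164,0,-0.25,0,-0.667,0]
    - [0.164,0,-0.25,0,-0.667,0]
    - [0.164,0,-0.25,0,-0.667,0]

```text
time: 10.5
ee_pos: [0.54, -0.058, 0.2557]
eef_rot: [0.641, 0.768, -0.001, 0.004]
ft_force: [0.1, 1.0, -0.9]
width: 0.0008
grip_force: 0.0
```

Call:
drive_tool:
  increments:
    - [0.4,0,0,0,0,0]
    - [0.4,0,0,0,0,0]
    - [0.4,0,0,0,0,0]
    - [0.4,0,0,0,0,0]
    - [0.4,0,0,0,0,0]

```text
time: 10.92
ee_pos: [0.5176, 0.0583, 0.2536]
eef_rot: [0.642, 0.767, -0.001, 0.001]
ft_force: [-0.2, -1.0, 0.4]
width: 0.0006
grip_force: 0.0
```

Call:
drive_tool:
  increments:
    - [0.167,0,0.05,0,0,0]
    - [0.167,0,0.05,0,0,0]
    - [0.167,0,0.05,0,0,0]
    - [0.167,0,0.05,0,0,0]
    - [0.167,0,0.05,0,0,0]

```text
time: 11.33
ee_pos: [0.5105, 0.1034, 0.2399]
eef_rot: [0.644, 0.765, -0.0, 0.002]
ft_force: [-0.1, 0.4, 0.4]
width: 0.0007
grip_force: 0.0
```

```bash
python3 - <<'E'
from h import *
t=camera("top");s=camera("side")
p,r=now(); print(own(p),(pose(0,0,0,0)[1].inv()*r).as_euler('yxz',degrees=True))
a=cv2.resize(t[170:300,280:400],(480,520)); b=cv2.resize(s[180:340,240:340],(325,520))
cv2.imwrite("pics/s5.png",np.hstack([a,b]))
plan((p,r),[[pose(-95,0,32,0)],[pose(-85,0,32,0)]])
E
```

```text
[-101.    -0.7  134.3] [-0.14356149 -0.19034451  0.19248349]
[[-0.019,-0.004,0.341,0.004,0.003,-0.004],[-0.019,-0.004,0.341,0.004,0.003,-0.004],[-0.019,-0.004,0.341,0.004,0.003,-0.004],[-0.019,-0.004,0.341,0.004,0.003,-0.004],[-0.019,-0.004,0.341,0.004,0.003,-0.004]]
[[-0.034,0.0,0.0,0.0,0.0,0.0],[-0.034,0.0,0.0,0.0,0.0,0.0],[-0.034,0.0,0.0,0.0,0.0,0.0],[-0.034,0.0,0.0,0.0,0.0,0.0],[-0.034,0.0,0.0,0.0,0.0,0.0]]
```

View pics/s5.png

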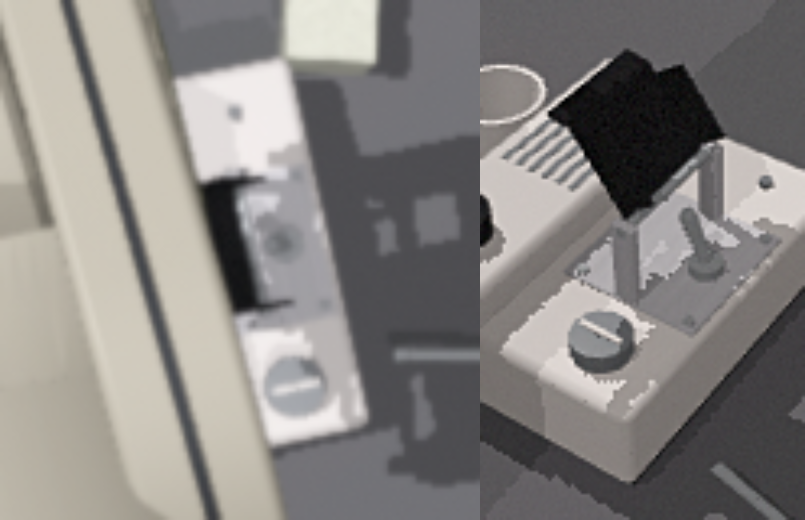

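The toggle now leans to the rear: in the right panel its tip is at (690,215) and its base at (708,262). The guard still rests open. I'll check that tip against the predicted "on" position, then lower behind the guard.

```bash
python3 - <<'E'
from h import *
for a in(-.4,-.3,-.2): print(a,pix("side",pose(22+30*np.sin(a),0,-38+30*np.cos(a),0)[0]))
print((240+210/3.25,180+215/3.25),pix("side",pose(22,0,-38,0)[0]),(240+228/3.25,180+262/3.25))
E
```

```text
-0.4 [302.06011568 243.65616272]
-0.3 [303.46749992 243.82700237]
-0.2 [304.92980815 244.1519435 ]
(304.61538461538464, 246.15384615384616) [308.14486412 258.84799068] (310.1538461538462, 260.61538461538464)
```

Call:
drive_tool:
  increments:
    - [0,0,0.08,0,0,0]
    - [0,0,0.17,0,0,0]
    - [0,0,0.25,0,0,0]
    - [-0.01,0,0.33,0,0,0]
    - [-0.01,0,0.33,0,0,0]

```text
time: 11.85
ee_pos: [0.509, 0.1001, 0.1373]
eef_rot: [0.644, 0.765, -0.002, 0.001]
ft_force: [-0.9, 0.3, -0.2]
width: 0.0006
grip_force: 0.0
```

Call:
drive_tool:
  increments:
    - [-0.03,0,0,0,0,0]
    - [-0.06,0,0,0,0,0]
    - [-0.09,0,0,0,0,0]
    - [-0.11,0,0,0,0,0]
    - [-0.13,0,0,0,0,0]

```text
time: 12.27
ee_pos: [0.5187, 0.0626, 0.1424]
eef_rot: [0.644, 0.765, 0.001, 0.002]
ft_force: [-0.8, 0.1, -0.2]
width: 0.0009
grip_force: 0.0
```

Call:
drive_tool:
  increments:
    - [-0.015,0,0,0,0,0]
    - [-0.03,0,0,0,0,0]
    - [-0.045,0,0,0,0,0]
    - [-0.06,0,0,0,0,0]
    - [-0.075,0,0,0,0,0]

```text
time: 12.68
ee_pos: [0.5218, 0.0413, 0.1414]
eef_rot: [0.643, 0.766, 0.001, 0.002]
ft_force: [-0.2, 0.8, -0.1]
width: 0.0007
grip_force: 0.1
```

```bash
python3 - <<'E'
from h import *
p,r=now(); print(own(p),read_state()["ft_force"])
s=camera("side");cv2.imwrite("pics/s6.png",cv2.resize(s[160:320,220:380],(600,600)))
E
```

```text
[-37.7  -1.   35.4] [-0.17858073  0.76040731 -0.09332076]
```

View pics/s6.png

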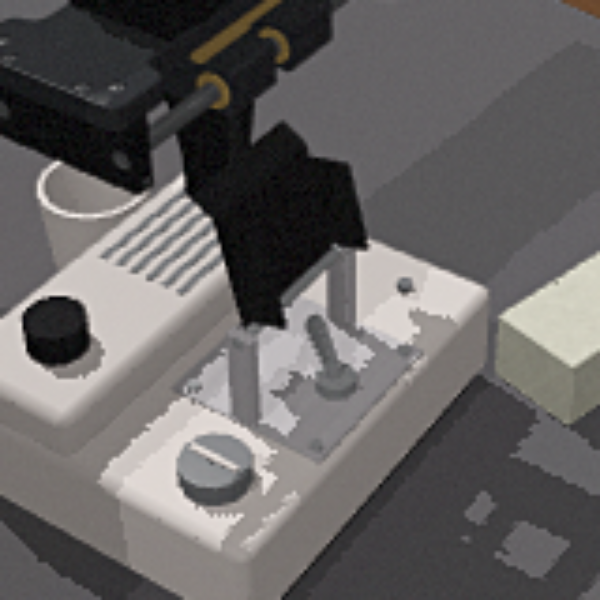

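The fingertips at (220,190) touch the guard's back and it is swinging up. The toggle at (318,322) still leans to the rear. I'll continue the nudge.

Call:
drive_tool:
  increments:
    - [-0.012,0,0,0,0,0]
    - [-0.024,0,0,0,0,0]
    - [-0.036,0,0,0,0,0]
    - [-0.048,0,0,0,0,0]
    - [-0.06,0,0,0,0,0]

```text
time: 13.15
ee_pos: [0.525, 0.0235, 0.1414]
eef_rot: [0.643, 0.766, 0.001, 0.002]
ft_force: [-0.0, -0.9, -0.0]
width: 0.0004
grip_force: 0.0
```

Call:
drive_tool:
  increments:
    - [-0.012,0,0,0,0,0]
    - [-0.024,0,0,0,0,0]
    - [-0.036,0,0,0,0,0]
    - [-0.042,0,0,0,0,0]
    - [-0.042,0,0,0,0,0]

```text
time: 13.57
ee_pos: [0.5271, 0.0109, 0.1415]
eef_rot: [0.644, 0.765, 0.001, 0.002]
ft_force: [0.6, -0.1, -0.2]
width: 0.0004
grip_force: 0.0
```

```bash
python3 - <<'E'
from h import *
p,r=now(); print(own(p),read_state()["ft_force"])
s=camera("side");cv2.imwrite("pics/s7.png",cv2.resize(s[160:320,220:380],(600,600)))
E
```

```text
[-6.8 -0.9 35.5] [ 0.64953882 -0.14963977 -0.1697043 ]
```

View pics/s7.png

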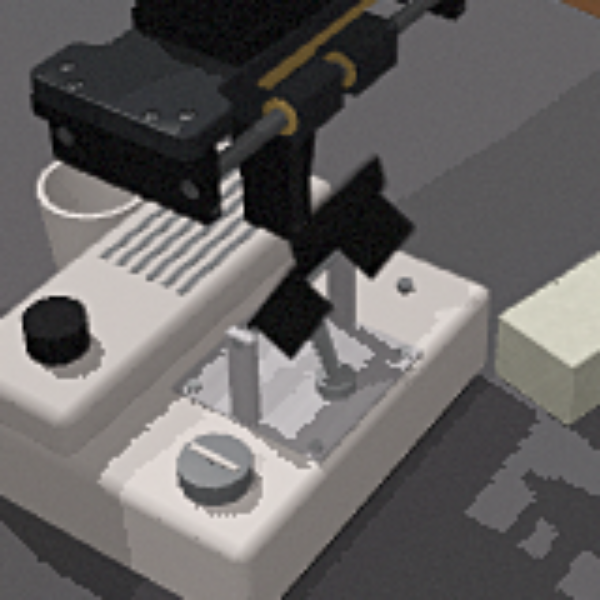

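The guard is past upright and falling forward: the picture catches it mid-swing at (340,240). I'll lift clear and check.

Call:
drive_tool:
  increments:
    - [0.03,0,-0.03,0,0,0]
    - [0.06,0,-0.1,0,0,0]
    - [0.1,0,-0.2,0,0,0]
    - [0.2,0,-0.3,0,0,0]
    - [0.3,0,-0.35,0,0,0]

```text
time: 14.03
ee_pos: [0.5118, 0.1011, 0.2505]
eef_rot: [0.644, 0.765, 0.003, 0.003]
ft_force: [1.0, 0.5, -0.5]
width: 0.0005
grip_force: 0.0
```

Call:
drive_tool:
  increments:
    - [0.2,0,0,0,0,0]
    - [0.4,0,0,0,0,0]
    - [0.5,0,0,0,0,0]
    - [0.5,0,0,0,0,0]
    - [0.5,0,0,0,0,0]

```text
time: 14.45
ee_pos: [0.4822, 0.2557, 0.2461]
eef_rot: [0.64, 0.769, 0.001, 0.001]
ft_force: [-0.8, 1.3, -0.8]
width: 0.0005
grip_force: 0.0
```

```bash
python3 - <<'E'
from h import *
s=camera("side");t=camera("top")
cv2.imwrite("pics/s8.png",np.hstack([cv2.resize(s[170:330,170:410],(600,400))]))
s0=cv2.imread("pics/side0.png"); g=lambda i:np.argwhere(i[220:280,270:350].max(2)<30)
print(len(g(s)),len(g(s0)),g(s).mean(0),g(s0).mean(0))
d=cv2.absdiff(s,s0).max(2)[190:340,180:420]>60; print(d.sum(), read_state()["time"])
E
```

```text
650 654 [31.33384615 39.34615385] [29.42201835 41.49541284]
1940 14.55
```

View pics/s8.png

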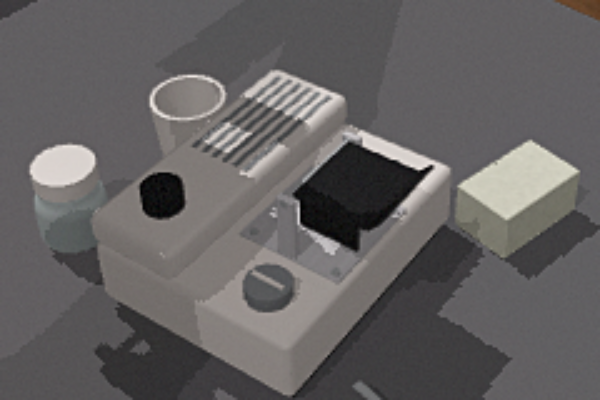

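The guard lies shut, with its lip at (360–430,170–250), and the jar, carton and cup look unmoved, as does the driver's tip, the only part in view. I'm handing the job in.

```bash
python3 -c "
from bench import *
print(close_job())"
```

```text
the job is handed in; nothing more can be done
None
```

I lifted the guard by its lip and tipped it back, pushed the toggle fully on to its stop, and nudged the guard shut over it. I handed the job in at 14.6 s; the jar, carton and cup looked unmoved in the last picture, as did the screwdriver's tip, the only part in view.

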